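# Pad and set the short foot of a yarn winder

## Task

The ball winder's near right-hand foot, the screw foot with the red knob, hangs in the air. Lay the loose blue pad flat on the table, centred under that foot, then screw the foot down by its knob until it just touches and lightly holds the pad, a few newtons and no more: do not jam it or jack the winder up. Do not shift the winder, and leave everything else on the table alone.

Things in the scene. Friction and masses are not known exactly. Their poses are not given: they have to be found in the camera images.
- winder: Electric yarn ball winder: cream housing, white winding cone on top, two dark steel cross bars below. Stands loose but steady on the table, about 8 kg. Origin on the table under its middle; z up, y along the bars, x from the near bar (x -110 mm) to the far bar (x +110). Feet at x +-110, y +-165 mm: three plain ones on blue pads fixed to them; the screw foot is at x -110, y -165.
- bar_end (a point): Top of the near bar on the screw foot's axis (winder frame: x -110, y -165, z +33 mm); axes as the winder's, so its -y points outward along the bar. The bar is 36 mm wide, 23 to 33 mm above the table, and ends 18 mm outward of the axis. The housing stays 95 mm or more from the axis; nearer, only the knob stands above the bar.
- foot: Screw foot: black rubber sole (34 mm across), spindle and red knob in one piece. Origin: centre of the sole's underside, z up, 13.4 to 14.5 mm above the table at the start. Clockwise seen from above lowers it, 4 mm a turn, 5 mm travel. Thread drag about 0.04 N m, self-holding. On the pad its load grows by about 3 N per 0.1 rad, the drag by about 0.016 N m per N of load (about 0.01 once it stands still).
- knob (a point): Middle of the red hand knob (44 mm across, 20 mm high, fluted rim, small white mark), on the screw's axis 34.5 mm above the sole's underside, about 49 mm above the table; goes down with the foot; x and y turn with it. Its underside starts 5 to 6 mm above the bar. Pushing the knob down loads the foot too. At about 34 N on the foot the winder starts to lift.
- pad: Loose blue foot pad: hard flat block, 96 mm long (its x), 48 mm wide (its y), 12 mm thick, about 80 g, with a round mark in the middle of its top. Origin at the centre of its underside, z up. Like the pads of the other three feet, which lie lengthwise along the bars.
- button_jar: Bystander: glass jar with a red lid, 68 mm across, 85 mm tall. Origin at the centre of its underside.
- tin: Bystander: round tin, 72 mm across, 60 mm tall. Origin at the centre of its underside.
- cone_green: Bystander: green yarn cone, 84 mm across at the foot, 140 mm tall. Origin at the centre of its underside.
- cone_plum: Bystander: plum yarn cone, 84 mm across at the foot, 140 mm tall. Origin at the centre of its underside.
- tape_case: Bystander: yellow tape measure case, 50 x 50 x 22 mm. Origin at the centre of its underside.
- spanner: Bystander: spanner lying flat, 150 mm long. Origin at the centre of its underside.
- needle_mug: Bystander: blue ceramic cup, 80 mm across, 100 mm tall. Origin at the centre of its underside.
Things that resemble listed ones, but are neither listed nor needed, are in the scene too. What is shaped like the pad but grey or yellow is not meant.

How it is judged:
By the outcome, as a careful person would: the job done as asked, in the order asked, and still so for the second after the job is handed in, with the robot touching nothing.
It also fails if it takes over 72 s, if anything falls off the work surface, if the arm or the gripper's body presses on something with over 40 N, if the wrist force passes 120 N, or if a joint passes its speed limit or range.

## Robot

A 7-joint arm with a two-finger parallel gripper is mounted at the origin on the work surface. World frame = base frame: x ahead of the robot, y to its left, z up, the work surface at z = 0. Lengths are in m, angles in rad, forces in N, time in s.
With the tool pointing down it reaches from about 0.425 to 0.925 m from the base axis. Payload 6.8 kg.
Tool frame: the origin (TCP) lies on the mounting face of the last link; the fingertips stand 173 mm ahead of it and the grasp point (between the pads) lies 155 mm ahead of it; z points along the fingers, y is the line along which they close (so a half turn about z gives the same grasp; the last joint's range is limited). The gripper opens to 85 mm and grips with 20 to 120 N. Pads are 22 mm wide; open, the fingers measure 114 mm over their backs; the gripper's body (76 mm by 85 mm) begins 54 mm behind the grasp point. The pads swing forward as they close: fully open they stand 13 mm farther back than shut.
Start: joints at [1.101, 0.477, 0.022, 1.555, -0.011, 1.109, -0.083], TCP at [0.239, -0.631, 0.405] pointing down, gripper open.
Joint ranges: [-2.96, 2.96], [-0.34, 2.1], [-1.41, 1.46], [0.24, 2.44], [-1.37, 4.51], [0.17, 1.92], [-2.96, 2.96]. Speed limits (rad/s): [2.39, 2.39, 3.14, 3.14, 3.14, 3.14, 3.14].

## Interface

Orientations are given as a rotation vector (axis times angle).
In Python, from bench import r gives the robot as it stands.
- The arm moves only by the tool carry_out, never from a script. Its argument "moves" is a list of rows, each a list of 5 numbers: the shift along the tool's x, y, z in m, then the turn about the tool's z in rad, then the finger opening in m, from 0 to 0.0854. In form: [[dx, dy, dz, roll, claw], ...]. A call has exactly 8 rows; each row is the pose to reach, as a shift and turn from the pose commanded when the call began, along the tool's axes at that moment; what a row does not reach only later rows make up. A row lasts 1/10 s, in which the tool goes at most 50 mm and 8.59 degrees, less where a joint would pass 70% of its speed; a pose out of reach is approached as far as the arm can. A call with a gripper value outside its range is refused whole. The fingers move at their own pace and stop on an object; "force" is the grip in N (left out, the last holds). Time passes only in rows, so rows that repeat a pose let the fingers close, or fill a call up. It gives the time, the measured TCP pose, the force, the opening and the grip force at its end, in the units of the state.
- r.get_obs(): the state, without advancing time (a new reading comes with each control period).
- r.grab_frame(name): name is "scene" or "top" or "wrist"; returns the picture (480x640x3 uint8, red, green, blue); there is no depth.
- r.calibration(name): a dict with "fx", "fy", "cx", "cy" (pixels), "k1" (the pictures are not rectified: a ray, as slopes to the right and down, at radius r is drawn at 1 + k1 r^2 times it, then the intrinsics apply), "rvec" (rotation vector, rad) and "tvec" (3), from world to camera coordinates, as OpenCV has them. Camera axes: x right, y down, z forward; pixel columns grow to the right and rows downward; lengths in m; the calibration is good to about 2 mm. A picture is of the moment at which its call begins: read the wrist's pose just before it. calibration takes no time and is no camera call; for the wrist camera it gives the pose at the moment of the call.
- r.hand_in(): hands the job in; it is judged then, once.
The state is a dict: "clock": time; "joints": joint angles; "qvel": joint speeds; "tau": joint torques, N m; "tcp_pos": TCP position; "orientation": TCP orientation; "contact_force": force on the tool from outside, world axes, zero at the start; "moment": the same for the moment, N m; "grip_width": finger opening in m; "gripper_force": force on a finger pad.
Only numpy, scipy, OpenCV 4.12 (cv2) and the standard library are available. Lean on these libraries where they do the work, as an engineer would, in place of code of your own. Each camera call takes 0.05 s, during which the arm holds its last target. There are 200 camera calls.

## Working session

There is one attempt and no reset: what is moved stays moved. The work goes in short steps, Python scripts to look and compute and a tool call to move; the robot and the scene stay as the last step left them, time stands still between calls to the robot, and variables do not carry over. Pictures are saved under pics/ and viewed, at most 10 in all, crops included, and the job is handed in when it is done.

Besides the shell and the picture viewer there is one more tool, called by a JSON object that holds its "api" and its "payload", one argument or row to a line. carry_out: Moves the arm, as the interface text tells. Its arguments: {"type":"object","properties":{"moves":{"type":"array","items":{"type":"array","items":{"type":"number"}}},"force":{"type":"number"}},"required":["moves"]}

```bash
ls; mkdir -p pics
python3 - <<'E'
from bench import r
import cv2
o=r.get_obs();print(o)
for n in("scene","top"):
    f=r.grab_frame(n);cv2.imwrite(f"pics/{n}0.png",f[:,:,::-1]);print(n,r.calibration(n))
E
```

```text
pics
{'clock': 0.0, 'joints': array([ 1.10088731,  0.47780184,  0.02234676,  1.55643866, -0.01150304,
        1.10929548, -0.08310539]), 'qvel': array([ 0.00096383,  0.00122847, -0.00140009, -0.00105899, -0.00031865,
       -0.00239181,  0.00038454]), 'tau': array([-7.28203922e-04, -5.96442139e+01,  1.60795692e+00, -2.81200755e+01,
        1.25080714e-02,  9.23910993e-03, -2.07227362e-05]), 'tcp_pos': array([ 0.23883709, -0.63104393,  0.4037298 ]), 'orientation': array([-3.08859613e+00, -5.64930982e-01,  7.20398668e-04]), 'contact_force': array([ 0.45269333, -0.36376659,  0.25482843]), 'moment': array([0.03416128, 0.00706624, 0.03243463]), 'gripper_force': 0.0, 'grip_width': 0.08516681248218497}
scene {'fx': 453.58144656229484, 'fy': 453.58144656229484, 'cx': 320.0289909785239, 'cy': 234.55296763829148, 'k1': -0.09348083865467059, 'rvec': array([ 0.91114274,  2.35048892, -1.2065837 ]), 'tvec': array([ 0.40170502, -0.15224236,  1.61601868])}
top {'fx': 508.3785854449465, 'fy': 508.3785854449465, 'cx': 309.73609970084567, 'cy': 237.30968018832593, 'k1': -0.08426412430988942, 'rvec': array([ 2.2328947 , -2.17135592,  0.07635476]), 'tvec': array([-0.01250512,  0.54174579,  1.18378637])}
```

View pics/top0.png

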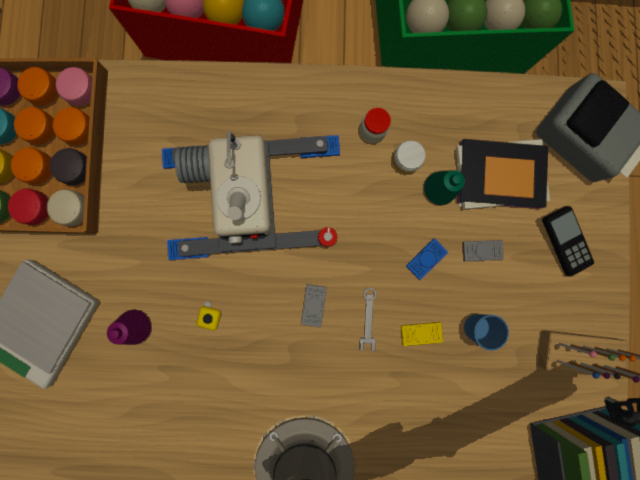

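View pics/scene0.png

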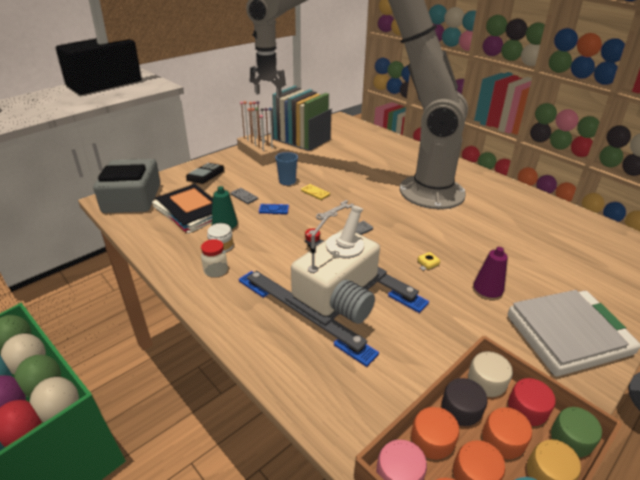

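The top view shows the blue pad at about (427,259), the red knob at (328,237), and the near bar running from (184,248) to the knob. The path between pad and foot is clear.

```bash
cat > h.py <<'E'
from bench import r
import cv2,numpy as np
from scipy.spatial.transform import Rotation as R
def ray(c,uv,z):
    K=np.array([[c['fx'],0,c['cx']],[0,c['fy'],c['cy']],[0,0,1]])
    p=cv2.undistortPoints(np.float64(uv).reshape(-1,1,2),K,np.array([c['k1'],0,0,0]))[:,0]
    M=R.from_rotvec(c['rvec']).as_matrix();o=-M.T@c['tvec']
    d=np.c_[p,np.ones(len(p))]@M
    return o+d*((z-o[2])/d[:,2])[:,None]
def mask(f,lo,hi):
    return cv2.inRange(cv2.cvtColor(f,cv2.COLOR_RGB2HSV),np.array(lo),np.array(hi))
def blobs(m,amin):
    cs,_=cv2.findContours(m,cv2.RETR_EXTERNAL,cv2.CHAIN_APPROX_NONE)
    return [c[:,0] for c in cs if cv2.contourArea(c)>amin]
def rect(P):
    (c,s,a)=cv2.minAreaRect((P[:,:2]*1000).astype(np.float32))
    if s[0]<s[1]: s=s[::-1];a+=90
    return np.array(c)/1000,s,(a+90)%180-90
def tool(p):  # world point(s) -> shift from the grasp point in tool axes
    o=r.get_obs();M=R.from_rotvec(o['orientation']).as_matrix()
    return (np.atleast_2d(p)-o['tcp_pos'])@M
E
python3 - <<'E'
from h import *
f=cv2.imread('pics/top0.png')[:,:,::-1].copy();c=r.calibration('top')
print('cam',-R.from_rotvec(c['rvec']).as_matrix().T@c['tvec'])
for b in blobs(mask(f,(100,120,60),(125,255,255)),60):
    if 150<b[:,1].mean()<300 or b[:,1].mean()<160:print('blue',b.mean(0),rect(ray(c,b,.012)))
for b in blobs(cv2.bitwise_or(mask(f,(0,150,80),(8,255,255)),mask(f,(172,150,80),(180,255,255))),60):
    print('red',b.mean(0),rect(ray(c,b,.059)))
g=f[225:262,205:312];m=mask(g,(0,0,20),(180,90,110))
g0=[b+[205,225] for b in blobs(m,300)]
for b in g0:print('bar',b.min(0),b.max(0),rect(ray(c,b,.033)))
o=r.get_obs();M=R.from_rotvec(o['orientation']).as_matrix();print(M.round(3))
print(r.calibration('wrist'))
E
```

```text
cam [0.47802314 0.02117017 1.2108017 ]
blue [426.63529412 258.83529412] (array([ 0.49899387, -0.27688245]), (95.1079330444336, 45.57988739013672), -44.25850296020508)
blue [186.30952381 248.08333333] (array([0.50818365, 0.29050259]), (94.63656616210938, 46.12160110473633), -83.62492179870605)
blue [167.54545455 157.78181818] (array([0.72266113, 0.34681619]), (46.447410583496094, 26.961668014526367), 7.626540660858154)
blue [322.99082569 149.73394495] (array([ 0.76068689, -0.0135075 ]), (94.4205093383789, 46.62371063232422), -83.55640602111816)
red [327.28395062 236.25925926] (array([ 0.54246661, -0.03653329]), (42.943626403808594, 42.46049118041992), -57.38623046875)
red [ 24.86597938 205.05154639] (array([0.59368506, 0.66731445]), (80.51897430419922, 79.7993392944336), -86.42844223976135)
red [377.29577465 120.26760563] (array([ 0.8149649 , -0.14620685]), (59.50311279296875, 58.25838088989258), 1.005030870437622)
red [208.58564815  18.43055556] (array([1.05277112, 0.28001392]), (435.518798828125, 90.42670440673828), -89.02796322107315)
bar [205 225] [311 257] (array([0.53380188, 0.12390505]), (250.66403198242188, 58.468204498291016), -82.21570253372192)
[[ 0.935  0.354 -0.001]
 [ 0.354 -0.935  0.002]
 [-0.    -0.002 -1.   ]]
{'fx': 416.16617252820186, 'fy': 416.16617252820186, 'cx': 323.36231115072036, 'cy': 232.26145667955853, 'k1': -0.02210952502850974, 'rvec': array([-2.40062108,  1.65789656,  0.22138216]), 'tvec': array([-0.6725648 , -0.03477282,  0.3776456 ])}
```

{"api": "carry_out", "payload": {
  "moves": [
    [0.044,-0.0235,0.006,-0.145,0.065],
    [0.088,-0.047,0.012,-0.29,0.065],
    [0.132,-0.0705,0.018,-0.435,0.065],
    [0.176,-0.094,0.024,-0.58,0.065],
    [0.22,-0.1175,0.03,-0.725,0.065],
    [0.264,-0.141,0.036,-0.87,0.065],
    [0.308,-0.1645,0.042,-1.015,0.065],
    [0.34,-0.182,0.05,-1.16,0.065]
  ],
  "force": 30
}}

```text
clock: 0.9
tcp_pos: [0.4944, -0.3377, 0.3547]
orientation: [2.266, 2.176, 0.002]
contact_force: [0.2, -0.2, -0.2]
grip_width: 0.0648
gripper_force: 0.0
```

Run:
```python
from h import *
o=r.get_obs();print(o['clock'],o['tcp_pos'],o['joints'].round(2))
M=R.from_rotvec(o['orientation']).as_matrix();print(np.degrees(np.arctan2(M[1,0],M[0,0])))
print('grasp rel',tool([.5262,-.3034,.3]))
c=r.calibration('wrist');C=R.from_rotvec(c['rvec']).as_matrix();print('cam in tool',tool(-C.T@c['tvec']),C@M)
# grey pad
f=cv2.imread('pics/top0.png')[:,:,::-1].copy();ct=r.calibration('top')
print(ray(ct,[[463,240],[463,260],[503,240],[503,261]],.01))
```

```text
0.9 [ 0.49443243 -0.33769005  0.35466038] [ 0.75  0.43 -0.33  1.78  0.16  0.97  0.31]
87.68020514232475
grasp rel [[0.03550578 0.03030087 0.05471692]]
cam in tool [[ 0.06680633 -0.00149113  0.03111163]] [[ 2.64900864e-05  9.99999998e-01  4.98940770e-05]
 [-9.65493429e-01  3.85697897e-05 -2.60427412e-01]
 [-2.60427413e-01 -4.12736588e-05  9.65493429e-01]]
[[ 0.54609376 -0.36472059  0.01      ]
 [ 0.49821174 -0.36532765  0.01      ]
 [ 0.54885602 -0.46338436  0.01      ]
 [ 0.49826963 -0.46382936  0.01      ]]
```

{"api": "carry_out", "payload": {
  "moves": [
    [0.012,0.01,0.015,-0.14,0.065],
    [0.024,0.02,0.03,-0.28,0.065],
    [0.0355,0.03,0.045,-0.42,0.065],
    [0.0355,0.03,0.055,-0.56,0.065],
    [0.0355,0.03,0.055,-0.7,0.065],
    [0.0355,0.03,0.055,-0.838,0.065],
    [0.0355,0.03,0.055,-0.838,0.065],
    [0.0355,0.03,0.055,-0.838,0.065]
  ]
}}

```text
clock: 1.7
tcp_pos: [0.524, -0.3069, 0.2994]
orientation: [-1.202, -2.902, -0.0]
contact_force: [-0.3, -0.9, 0.3]
grip_width: 0.0649
gripper_force: 0.0
```

```bash
cat > pad.py <<'E'
from h import *
import sys
o=r.get_obs();c=r.calibration('wrist');f=r.grab_frame('wrist')
cv2.imwrite(f'pics/{sys.argv[1]}.png',f[:,:,::-1])
M=R.from_rotvec(o['orientation']).as_matrix();print(o['clock'],o['tcp_pos'],np.degrees(np.arctan2(M[1,0],M[0,0])),M[2],o['joints'][6])
for b in blobs(mask(f,(100,120,40),(125,255,255)),800):
    q=rect(ray(c,b,.012));print('blue',b.mean(0),b.min(0),b.max(0),q)
    a=np.radians(q[2]);d=np.array([np.cos(a),np.sin(a)])
    print('centre rel tool',tool([*q[0],.012]),'x-angle rel deg',q[2]-np.degrees(np.arctan2(M[1,0],M[0,0])))
E
python3 pad.py w1
```

```text
1.7 [ 0.52401884 -0.30688099  0.29941841] 134.982506751518 [ 5.90600405e-04  4.60042414e-05 -9.99999825e-01] 0.9419793609548733
blue [326.80044346 162.30155211] [287  86] [366 241] (array([ 0.49713345, -0.2772504 ]), (94.06620025634766, 46.849143981933594), -44.44534683227539)
centre rel tool [[0.0399538  0.00190585 0.28760853]] x-angle rel deg -179.4278535837934
```

{"api": "carry_out", "payload": {
  "moves": [
    [0.002,0.002,0.03,-0.01,0.065],
    [0.002,0.002,0.06,-0.01,0.065],
    [0.002,0.002,0.09,-0.01,0.065],
    [0.002,0.002,0.115,-0.01,0.065],
    [0.002,0.002,0.125,-0.01,0.065],
    [0.002,0.002,0.125,-0.01,0.065],
    [0.002,0.002,0.125,-0.01,0.065],
    [0.002,0.002,0.125,-0.01,0.065]
  ]
}}

```text
clock: 2.55
tcp_pos: [0.5249, -0.3042, 0.1763]
orientation: [1.182, 2.908, -0.0]
contact_force: [0.2, -0.0, -0.1]
grip_width: 0.0648
gripper_force: 0.0
```

{"api": "carry_out", "payload": {
  "moves": [
    [0,0,0,0,0.03],
    [0,0,0,0,0.03],
    [0,0,0,0,0.03],
    [0,0,0,0,0.03],
    [0,0,0,0,0.03],
    [0,0,0,0,0.03],
    [0,0,0,0,0.03],
    [0,0,0,0,0.03]
  ],
  "force": 30
}}

```text
clock: 3.35
tcp_pos: [0.5247, -0.3042, 0.1761]
orientation: [1.182, 2.908, -0.001]
contact_force: [-1.0, 0.4, 6.0]
grip_width: 0.0468
gripper_force: 30.6
```

```bash
python3 pad.py w2
```

```text
3.35 [ 0.52466613 -0.30421278  0.17609931] 135.7512271471546 [-1.93776992e-03  3.34428907e-04 -9.99998067e-01] 0.8566630281374727
blue [323.9667063  194.39239001] [247  56] [402 340] (array([ 0.49692572, -0.27718198]), (94.18971252441406, 47.04116439819336), -44.50101852416992)
centre rel tool [[ 3.90504304e-02 -2.97100576e-05  1.64033259e-01]] x-angle rel deg -180.25224567132452
```

View pics/w2.png

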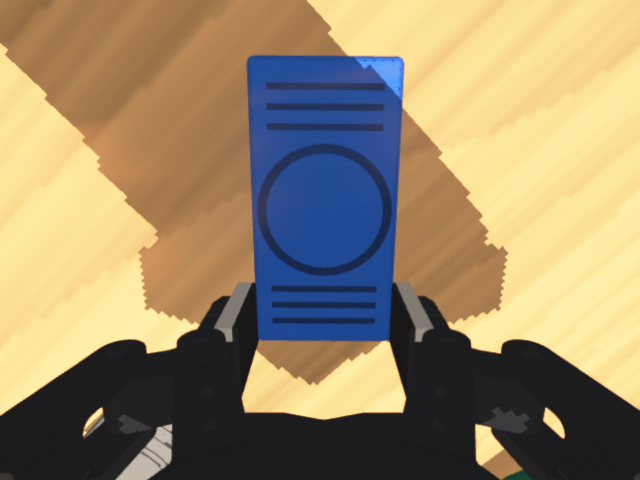

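The pad is gripped squarely by its end: its body spans columns 247–402, rows 56–340, with the mark at about (325,209). Next I swing it in line with the bar, outside the foot.

{"api": "carry_out", "payload": {
  "moves": [
    [0,0,-0.004,0,0.03],
    [0.012,0.02,-0.004,0.115,0.03],
    [0.024,0.039,-0.004,0.23,0.03],
    [0.036,0.058,-0.004,0.345,0.03],
    [0.048,0.078,-0.004,0.46,0.03],
    [0.06,0.097,-0.004,0.58,0.03],
    [0.072,0.116,-0.004,0.694,0.03],
    [0.072,0.116,-0.004,0.694,0.03]
  ]
}}

```text
clock: 4.2
tcp_pos: [0.5546, -0.1662, 0.1793]
orientation: [-2.097, -2.338, -0.004]
contact_force: [-0.0, 0.1, -0.1]
grip_width: 0.0469
gripper_force: 31.2
```

```bash
python3 pad.py w3
python3 - <<'E'
from h import *
f=r.grab_frame('top');c=r.calibration('top');cv2.imwrite('pics/top1.png',f[:,:,::-1])
for b in blobs(cv2.bitwise_or(mask(f,(0,150,80),(8,255,255)),mask(f,(172,150,80),(180,255,255))),60):
    print('red',b.mean(0),rect(ray(c,b,.059)))
for b in blobs(mask(f,(100,120,60),(125,255,255)),60): print('blue',b.mean(0),rect(ray(c,b,.012)))
print(r.get_obs()['contact_force'],r.get_obs()['moment'])
E
```

```text
4.2 [ 0.55463813 -0.16622653  0.1792941 ] 96.22480374952752 [ 0.0019943   0.00159837 -0.99999673] 0.06157902139051736
blue [323.70595238 194.69285714] [247  56] [402 340] (array([ 0.54959363, -0.12839799]), (96.37086486816406, 48.186622619628906), -84.08257484436035)
centre rel tool [[ 0.04025271 -0.00019579  0.16718046]] x-angle rel deg -180.30737859388788
red [327.18292683 236.34146341] (array([ 0.5424762 , -0.03582023]), (43.21916580200195, 40.9245719909668), 1.4179186820983887)
red [ 25.69306931 205.37623762] (array([0.59361554, 0.66505872]), (85.75169372558594, 79.38480377197266), -88.51354908943176)
red [377.23943662 120.32394366] (array([ 0.81491962, -0.14616177]), (59.26948928833008, 58.583553314208984), 2.08886456489563)
red [208.71945701  18.00904977] (array([1.05275793, 0.27890308]), (437.73321533203125, 90.52948760986328), -89.02282017469406)
blue [627.47727273 458.57954545] (array([ 0.01721428, -0.79642181]), (106.39492797851562, 14.91040325164795), 15.534536361694336)
blue [186.30952381 248.08928571] (array([0.50818365, 0.29050259]), (94.63656616210938, 46.12160110473633), -83.62492179870605)
blue [361.09574468 235.93617021] (array([ 0.54966101, -0.12034921]), (74.11266326904297, 46.265342712402344), -83.65928030014038)
blue [167.52727273 157.8       ] (array([0.72252948, 0.34679858]), (46.18185043334961, 26.961668014526367), 7.62653923034668)
blue [322.96296296 149.81481481] (array([ 0.76071442, -0.01459936]), (92.2444076538086, 46.433345794677734), -83.55640602111816)
[-1.15147845 -0.22839784 -0.2246577 ] [-0.05117662 -0.04092235 -0.05703788]
```

{"api": "carry_out", "payload": {
  "moves": [
    [0,0.002,0.002,0.004,0.03],
    [0,0.002,0.0035,0.004,0.03],
    [0.008,0.002,0.0035,0.004,0.03],
    [0.016,0.002,0.0035,0.004,0.03],
    [0.024,0.002,0.0035,0.004,0.03],
    [0.032,0.002,0.0035,0.004,0.03],
    [0.04,0.002,0.0035,0.004,0.03],
    [0.04,0.002,0.0035,0.004,0.03]
  ]
}}

```text
clock: 5.1
tcp_pos: [0.5518, -0.1316, 0.1761]
orientation: [2.106, 2.328, 0.001]
contact_force: [-1.1, 0.4, 6.6]
grip_width: 0.047
gripper_force: 32.0
```

```bash
python3 pad.py w4
python3 - <<'E'
from h import *
print(r.get_obs()['contact_force'])
f=cv2.imread('pics/w4.png')[:,:,::-1].copy();c=r.calibration('wrist')
for b in blobs(cv2.bitwise_or(mask(f,(0,150,60),(8,255,255)),mask(f,(172,150,60),(180,255,255))),60):
    print('red',b.min(0),b.max(0),tool(ray(c,[b.mean(0)],.059)))
E
```

```text
5.1 [ 0.55182001 -0.13161932  0.17605634] 95.7421481346683 [-0.0011794   0.00169101 -0.99999787] -0.011724723640458533
blue [323.11670236 188.59957173] [247  56] [402 340] (array([ 0.54718274, -0.09367403]), (94.00613403320312, 47.02735137939453), -84.69179725646973)
centre rel tool [[ 0.03845663 -0.00111613  0.16406607]] x-angle rel deg -180.43394539113802
[-0.37310972  0.35632121  7.85296186]
red [213   0] [432  93] [[ 0.08302212 -0.00135913  0.11702242]]
```

View pics/w4.png

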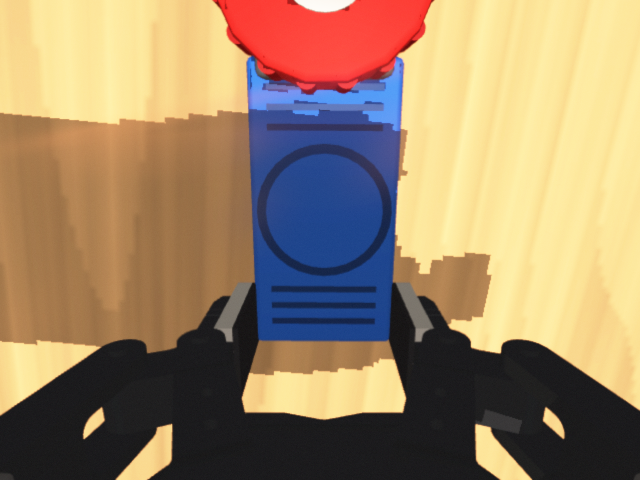

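The wrist view shows the knob's near rim at about (323,88), with its left and right edges at 213 and 432. The pad axis is at column 325, so the lateral alignment is good. I fit a circle to the rim to get the remaining distance.

Run:
```python
from h import *
from scipy.optimize import least_squares
f=cv2.imread('pics/w4.png')[:,:,::-1].copy();c=r.calibration('wrist')
b=max(blobs(cv2.bitwise_or(mask(f,(0,150,60),(8,255,255)),mask(f,(172,150,60),(180,255,255))),60),key=len)
h=cv2.convexHull(b)[:,0];b=h[h[:,1]>3]
for z in(.059,.055,.05):
    P=tool(ray(c,b,z))[:,:2]
    s=least_squares(lambda p:np.hypot(*(P-p[:2]).T)-.022,[.09,0]);print(z,s.x,np.abs(s.fun).max())
    s=least_squares(lambda p:np.hypot(*(P-p[:2]).T)-p[2],[.09,0,.022]);print(z,s.x)
```

```text
0.059 [ 0.0943305  -0.00121697] 0.00032196323710276947
0.059 [ 0.09375211 -0.00119858  0.02151686]
0.055 [ 0.09437231 -0.00117246] 0.0003875803498236789
0.055 [ 0.09499558 -0.00119257  0.02251859]
0.05 [ 0.09441335 -0.00111475] 0.000932508450836849
0.05 [ 0.09654992 -0.00118506  0.02377075]
```

{"api": "carry_out", "payload": {
  "moves": [
    [0.008,0,0,0,0.03],
    [0.016,0,0,0,0.03],
    [0.024,0,0,0,0.03],
    [0.032,0,0,0,0.03],
    [0.04,0,0,0,0.03],
    [0.048,0,0,0,0.03],
    [0.055,0,0,0,0.03],
    [0.055,0,0,0,0.03]
  ]
}}

```text
clock: 5.95
tcp_pos: [0.5464, -0.077, 0.1761]
orientation: [2.106, 2.328, 0.001]
contact_force: [0.3, -1.1, 6.6]
grip_width: 0.0472
gripper_force: 32.0
```

```bash
python3 pad.py w5
python3 - <<'E'
from h import *
from scipy.optimize import least_squares
print(r.get_obs()['contact_force'])
f=cv2.imread('pics/w5.png')[:,:,::-1].copy();c=r.calibration('wrist')
b=max(blobs(cv2.bitwise_or(mask(f,(0,150,60),(8,255,255)),mask(f,(172,150,60),(180,255,255))),60),key=len)
P=tool(ray(c,cv2.convexHull(b)[:,0],.059))[:,:2]
s=least_squares(lambda p:np.hypot(*(P-p[:2]).T)-p[2],[.09,0,.022]);print(s.x,s.fun.std(),b.min(0),b.max(0))
E
```

```text
5.95 [ 0.54642721 -0.07701579  0.17606318] 95.72949309687328 [-0.00119737  0.00177861 -0.9999977 ] -0.11137170326529099
blue [322.83832335 330.60479042] [256 307] [390 340] (array([ 0.54560937, -0.07960149]), (47.01602554321289, 12.611183166503906), 5.213935852050781)
centre rel tool [[-0.00227936 -0.00137685  0.16407488]] x-angle rel deg -90.5155572448225
[-7.61121404e-01  5.58466260e-03  7.11172748e+00]
[ 0.04175921 -0.00132148  0.02222557] 0.00013033124491165803 [221 135] [425 333]
```

View pics/w5.png

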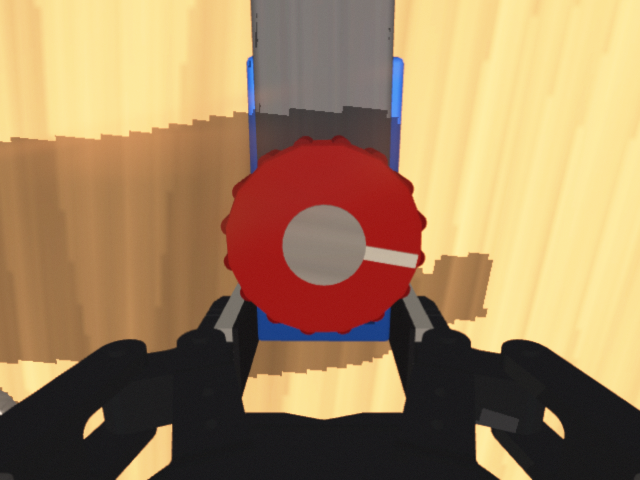

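The wrist view shows the knob centred at about (324,240) over the bar, with the pad visible on both sides of it at columns 248–403. The pad still needs about 3 mm along the bar.

{"api": "carry_out", "payload": {
  "moves": [
    [0.0015,0,0,0,0.03],
    [0.003,0,0,0,0.03],
    [0.003,0,0,0,0.03],
    [0.003,0,0,0,0.055],
    [0.003,0,0,0,0.06],
    [0.003,0,0,0,0.06],
    [0.003,0,0,0,0.06],
    [0.003,0,0,0,0.06]
  ]
}}

```text
clock: 6.8
tcp_pos: [0.5454, -0.0728, 0.1751]
orientation: [-2.106, -2.331, 0.0]
contact_force: [-0.4, 0.1, 0.2]
grip_width: 0.0602
gripper_force: 0.0
```

```bash
cat > chk.py <<'E'
from h import *
import sys
from scipy.optimize import least_squares
o=r.get_obs();c=r.calibration('wrist');f=r.grab_frame('wrist');cv2.imwrite(f'pics/{sys.argv[1]}.png',f[:,:,::-1])
M=R.from_rotvec(o['orientation']).as_matrix()
print(o['clock'],o['tcp_pos'],np.degrees(np.arctan2(M[1,0],M[0,0])),o['joints'].round(3),o['contact_force'],o['moment'])
b=max(blobs(cv2.bitwise_or(mask(f,(0,150,60),(8,255,255)),mask(f,(172,150,60),(180,255,255))),60),key=len)
W=ray(c,cv2.convexHull(b)[:,0],.059)
for P in(W[:,:2],tool(W)[:,:2]):
    s=least_squares(lambda p:np.hypot(*(P-p[:2]).T)-p[2],[*P.mean(0),.022]);print('knob',s.x,s.fun.std())
m=mask(f,(100,120,40),(125,255,255))
ps=np.vstack(blobs(m,60));W=ray(c,ps,.012)
print('pad',rect(W),'tool',tool([*rect(W)[0],.012]))
E
python3 chk.py w6
```

```text
6.8 [ 0.54539517 -0.07282849  0.17507337] 95.79575241944036 [ 0.217  0.611 -0.252  1.993  0.268  0.57  -0.117] [-0.37645978  0.14385521  0.19492129] [ 0.04300001  0.01081432 -0.01488264]
knob [ 0.54115192 -0.03541991  0.02238019] 0.0002858233500536505
knob [ 0.03763551 -0.00044427  0.02238019] 0.00028582336544231686
pad (array([ 0.54153082, -0.03759187]), (93.86219024658203, 46.769351959228516), -84.8034520149231) tool [[ 0.03543032 -0.00027878  0.16311742]]
```

{"api": "carry_out", "payload": {
  "moves": [
    [0,0,-0.001,0,0.03],
    [0,0,-0.001,0,0.03],
    [0,0,-0.001,0,0.03],
    [0,0,-0.001,0,0.03],
    [0.002,0,-0.001,0,0.03],
    [0.002,0,-0.001,0,0.03],
    [0.002,0,-0.001,0,0.055],
    [0.002,0,-0.001,0,0.06]
  ]
}}

```text
clock: 7.65
tcp_pos: [0.5451, -0.0707, 0.176]
orientation: [-2.106, -2.331, 0.0]
contact_force: [0.4, -0.3, 0.5]
grip_width: 0.0601
gripper_force: 0.0
```

```bash
python3 chk.py w7
```

```text
7.65 [ 0.54512218 -0.07072907  0.17604951] 95.79829814516629 [ 0.214  0.608 -0.253  1.994  0.267  0.571 -0.12 ] [ 0.39521228 -0.31286519  0.48777212] [-0.04792324  0.00621419  0.01108303]
knob [ 0.54115668 -0.03529835  0.02242896] 0.00036843948570229693
knob [ 0.0356154  -0.0003111   0.02242896] 0.0003684396165445454
pad (array([ 0.54099579, -0.03575478]), (93.95157623291016, 46.65278244018555), -85.36084699630737) tool [[ 0.03516558 -0.00050008  0.16405526]]
```

{"api": "carry_out", "payload": {
  "moves": [
    [0,0,-0.04,0,0.06],
    [0,0,-0.08,0,0.085],
    [0,0,-0.1,-0.1,0.085],
    [0.01,0,-0.1,-0.24,0.085],
    [0.02,0,-0.1,-0.38,0.085],
    [0.03,0,-0.1,-0.52,0.085],
    [0.0355,0,-0.1,-0.66,0.085],
    [0.0355,0,-0.1,-0.8,0.085]
  ]
}}

```text
clock: 8.5
tcp_pos: [0.5414, -0.0344, 0.2762]
orientation: [-1.021, -2.971, -0.001]
contact_force: [0.5, -0.9, 0.7]
grip_width: 0.0851
gripper_force: 0.0
```

{"api": "carry_out", "payload": {
  "moves": [
    [0,0,0,-0.14,0.085],
    [0,0,0,-0.28,0.085],
    [0,0,0,-0.42,0.085],
    [0,0,0,-0.56,0.085],
    [0,0,0,-0.7,0.085],
    [0,0,0,-0.84,0.085],
    [0,0,0,-0.98,0.085],
    [0,0,0,-1.1,0.085]
  ]
}}

```text
clock: 9.3
tcp_pos: [0.5415, -0.0356, 0.2761]
orientation: [0.679, -3.067, -0.0]
contact_force: [-0.3, 0.7, -0.3]
grip_width: 0.085
gripper_force: 0.0
```

```bash
python3 chk.py w8
```

```text
9.3 [ 0.54149466 -0.03559877  0.27605482] -155.03306382786312 [ 0.546  0.539 -0.763  1.944  0.491  0.852  1.527] [-0.28680805  0.68584578 -0.32025323] [-0.0431004  -0.04024546  0.01022061]
knob [ 0.53918273 -0.03733334  0.02299478] 0.0006835284337419886
knob [ 0.00266979 -0.00049336  0.02299477] 0.0006835277953312698
pad (array([ 0.53942328, -0.03601766]), (94.38308715820312, 47.026611328125), -83.38011074066162) tool [[0.00186816 0.00057802 0.2639261 ]]
```

View pics/w8.png

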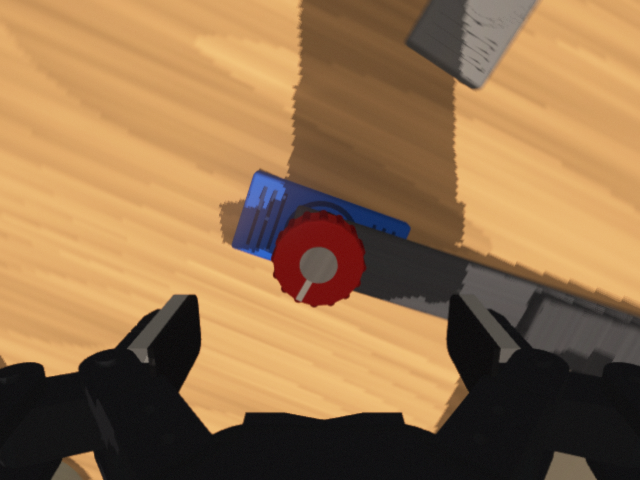

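The wrist view shows the knob at (319,262) with its mark pointing to lower left at (303,295). The pad lies along the bar beneath it, and nothing stands in the fingers' way. I go down and grip the knob.

{"api": "carry_out", "payload": {
  "moves": [
    [0.001,-0.001,0.03,0,0.07],
    [0.001,-0.001,0.05,0,0.07],
    [0.001,-0.001,0.063,0,0.07],
    [0.001,-0.001,0.063,0,0.055],
    [0.001,-0.001,0.063,0,0.03],
    [0.001,-0.001,0.063,0,0.03],
    [0.001,-0.001,0.063,0,0.03],
    [0.001,-0.001,0.063,0,0.03]
  ],
  "force": 20
}}

```text
clock: 10.15
tcp_pos: [0.5416, -0.0377, 0.2139]
orientation: [-0.669, 3.069, -0.002]
contact_force: [1.0, -5.3, -0.3]
grip_width: 0.0431
gripper_force: 21.8
```

```bash
cat > mom.py <<'E'
from h import *
F=[];T=[]
for i in range(4):
    o=r.get_obs();M=R.from_rotvec(o['orientation']).as_matrix()
    F.append(o['contact_force']);T.append(o['moment']);r.grab_frame('wrist')
print(o['clock'],o['tcp_pos'],np.degrees(np.arctan2(M[1,0],M[0,0])).round(2),o['joints'][6],o['grip_width'],o['gripper_force'])
print(np.mean(F,0),np.mean(T,0),np.std(T,0))
E
python3 mom.py
```

```text
10.3 [ 0.54164019 -0.03771258  0.21383975] -155.41 1.4460980170584583 0.043114353266864955 21.836548447608948
[ 1.12088551 -5.16244484  0.68588005] [-1.01114908 -0.21192859 -0.02049076] [0.00928286 0.03341534 0.01489361]
```

{"api": "carry_out", "payload": {
  "moves": [
    [0,-0.0005,0,0,0.03],
    [0,-0.001,0.0,0.1,0.03],
    [0,-0.001,0.0001,0.2,0.03],
    [0,-0.001,0.0002,0.35,0.03],
    [0,-0.001,0.0003,0.5,0.03],
    [0,-0.001,0.0004,0.65,0.03],
    [0,-0.001,0.0005,0.8,0.03],
    [0,-0.001,0.0005,0.8,0.03]
  ]
}}

```text
clock: 11.15
tcp_pos: [0.5417, -0.0372, 0.2133]
orientation: [0.579, 3.087, 0.0]
contact_force: [-0.5, -2.5, 3.1]
grip_width: 0.0436
gripper_force: 22.1
```

```bash
python3 mom.py
```

```text
11.3 [ 0.5417807  -0.03730551  0.21323549] 159.04 0.7802444390537046 0.04297487973245688 22.28913187980652
[-1.01961802 -2.37319491  4.51495389] [-0.30060866  0.12682532 -0.014275  ] [0.06597594 0.05223923 0.04416414]
```

{"api": "carry_out", "payload": {
  "moves": [
    [0,0,-0.0002,0.1,0.03],
    [0,0,-0.0002,0.2,0.03],
    [0,0,-0.0001,0.3,0.03],
    [0,0,-0.0001,0.4,0.03],
    [0,0,0,0.5,0.03],
    [0,0,0,0.6,0.03],
    [0,0,0.0001,0.6,0.03],
    [0,0,0.0001,0.6,0.03]
  ]
}}

```text
clock: 12.15
tcp_pos: [0.542, -0.037, 0.2129]
orientation: [1.457, 2.782, 0.003]
contact_force: [1.1, 1.5, 3.5]
grip_width: 0.0431
gripper_force: 22.1
```

```bash
python3 mom.py; python3 chk.py w9
```

```text
12.3 [ 0.54199413 -0.03709524  0.2128641 ] 124.6 0.28527611914955675 0.04328212273461595 22.11877405643463
[1.47930608 1.5873174  3.60194275] [ 0.41692677 -0.3388099   0.03579779] [0.12621084 0.0520322  0.0440662 ]
12.35 [ 0.54202499 -0.03712675  0.21288243] 124.56738793071412 [ 0.236  0.551 -0.357  1.994  0.306  0.647  0.285] [2.09165256 2.21882291 3.24794192] [ 0.64010104 -0.43737803  0.05855744]
knob [ 0.53927818 -0.03336103  0.02318935] 0.0011208909693147218
knob [ 0.00459101 -0.00042186  0.02318934] 0.0011209011819882056
pad (array([ 0.51941479, -0.0219429 ]), (64.53392791748047, 7.645425796508789), -85.38003873825073) tool [[ 0.0252498  -0.01039152  0.20085211]]
```

View pics/w9.png

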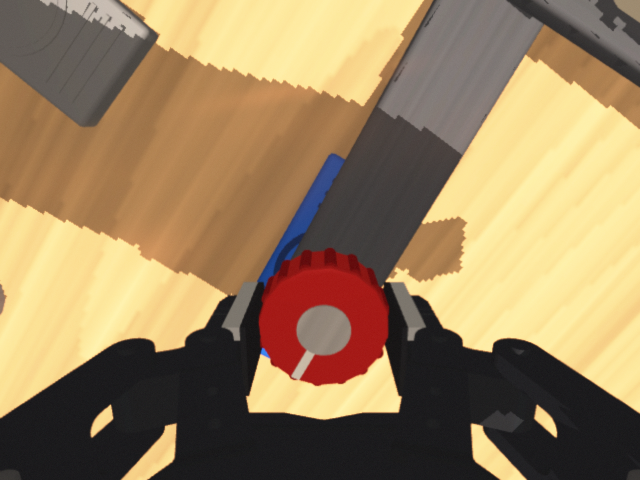

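The mark still points to lower left between the fingers, at (303,368), while the bar has turned in the view. So the knob is turning with the gripper.

```bash
cat > mom.py <<'E'
from h import *
F=[];T=[];J=[]
for i in range(5):
    o=r.get_obs();M=R.from_rotvec(o['orientation']).as_matrix()
    F.append(o['contact_force']);T.append(o['moment'][2]);J.append(o['tau'][6]);r.grab_frame('wrist')
print(o['clock'],o['tcp_pos'].round(4),'ang',np.degrees(np.arctan2(M[1,0],M[0,0])).round(2),'j7',o['joints'][6].round(3),o['grip_width'].round(4))
print('F',np.mean(F,0).round(2),'Mz',np.mean(T).round(4),np.std(T).round(4),'tau7',np.mean(J).round(4),np.std(J).round(4))
E
python3 mom.py
```

```text
Traceback (most recent call last):
  File "mom.py", line 6, in <module>
    print(o['clock'],o['tcp_pos'].round(4),'ang',np.degrees(np.arctan2(M[1,0],M[0,0])).round(2),'j7',o['joints'][6].round(3),o['grip_width'].round(4))
                                                                                                                             ^^^^^^^^^^^^^^^^^^^^^
AttributeError: 'float' object has no attribute 'round'
```

{"api": "carry_out", "payload": {
  "moves": [
    [0,0,-0.0002,0.06,0.03],
    [0,0,-0.0003,0.12,0.03],
    [0,0,-0.0003,0.18,0.03],
    [0,0,-0.0003,0.24,0.03],
    [0,0,-0.0003,0.3,0.03],
    [0,0,-0.0002,0.36,0.03],
    [0,0,-0.0002,0.42,0.03],
    [0,0,-0.0002,0.48,0.03]
  ]
}}

```text
clock: 13.45
tcp_pos: [0.5423, -0.037, 0.2127]
orientation: [2.084, 2.35, 0.004]
contact_force: [4.5, 4.3, -1.9]
grip_width: 0.0429
gripper_force: 21.8
```

```bash
python3 mom.py
```

```text
Traceback (most recent call last):
  File "mom.py", line 6, in <module>
    print(o['clock'],o['tcp_pos'].round(4),'ang',np.degrees(np.arctan2(M[1,0],M[0,0])).round(2),'j7',o['joints'][6].round(3),o['grip_width'].round(4))
                                                                                                                             ^^^^^^^^^^^^^^^^^^^^^
AttributeError: 'float' object has no attribute 'round'
```

```bash
sed -i "s/,o\['grip_width'\].round(4)//" mom.py; python3 mom.py
```

```text
13.9 [ 0.5423 -0.037   0.2127] ang 96.98 j7 -0.106
F [ 5.39  5.53 -1.45] Mz -0.0302 0.0087 tau7 0.0303 0.0017
```

{"api": "carry_out", "payload": {
  "moves": [
    [0.0005,0.0005,0,0,0.03],
    [0.001,0.001,0,0.05,0.03],
    [0.001,0.001,0,0.1,0.03],
    [0.001,0.001,0.0,0.15,0.03],
    [0.001,0.001,0.0001,0.2,0.03],
    [0.001,0.001,0.0001,0.25,0.03],
    [0.001,0.001,0.0002,0.3,0.03],
    [0.001,0.001,0.0002,0.3,0.03]
  ]
}}

```text
clock: 14.75
tcp_pos: [0.5428, -0.0368, 0.2125]
orientation: [2.411, 2.013, 0.001]
contact_force: [4.2, 3.1, -1.2]
grip_width: 0.0434
gripper_force: 21.8
```

```bash
python3 mom.py
```

```text
14.95 [ 0.5428 -0.0368  0.2125] ang 79.82 j7 -0.348
F [ 4.48  2.97 -1.02] Mz -0.0657 0.0142 tau7 -0.0863 0.1579
```

```bash
sed -i "s/,'tau7'.*/,'tau7',np.round(J,3))/" mom.py; python3 mom.py
```

```text
15.2 [ 0.5428 -0.0368  0.2125] ang 79.82 j7 -0.348
F [ 4.63  2.76 -1.31] Mz -0.043 0.0174 tau7 [0.034 0.033 0.033 0.032 0.032]
```

{"api": "carry_out", "payload": {
  "moves": [
    [0.0003,0.0005,0,0,0.03],
    [0.0005,0.001,0,0.05,0.03],
    [0.0005,0.001,0,0.1,0.03],
    [0.0005,0.001,0.0,0.15,0.03],
    [0.0005,0.001,0.0,0.2,0.03],
    [0.0005,0.001,0.0,0.2,0.03],
    [0.0005,0.001,0.0,0.2,0.03],
    [0.0005,0.001,0.0,0.2,0.03]
  ]
}}

```text
clock: 16.05
tcp_pos: [0.5433, -0.0367, 0.2124]
orientation: [-2.599, -1.764, 0.001]
contact_force: [2.7, 1.0, -2.4]
grip_width: 0.0427
gripper_force: 21.7
```

```bash
python3 mom.py
```

```text
16.25 [ 0.5433 -0.0367  0.2124] ang 68.3 j7 -0.509
F [ 2.88  1.06 -2.73] Mz 0.0257 0.0257 tau7 [-0.003 -0.014 -0.025 -0.035 -0.038]
```

```bash
sed -i "s/'Mz',.*,'tau7'/'Mz',np.round(T,3),'tau7'/" mom.py; cat mom.py | tail -1
```

```text
print('F',np.mean(F,0).round(2),'Mz',np.round(T,3),'tau7',np.round(J,3))
```

{"api": "carry_out", "payload": {
  "moves": [
    [0.0,0.0005,0,0.03,0.03],
    [0,0.001,0.0001,0.06,0.03],
    [0,0.001,0.0002,0.09,0.03],
    [0,0.001,0.0002,0.12,0.03],
    [0,0.001,0.0002,0.15,0.03],
    [0,0.001,0.0003,0.18,0.03],
    [0,0.001,0.0003,0.21,0.03],
    [0,0.001,0.0003,0.24,0.03]
  ]
}}

```text
clock: 17.1
tcp_pos: [0.5439, -0.0369, 0.2121]
orientation: [-2.794, -1.435, 0.002]
contact_force: [-3.7, -0.3, 2.5]
grip_width: 0.0433
gripper_force: 22.0
```

```bash
python3 mom.py
```

```text
17.3 [ 0.5439 -0.0369  0.2121] ang 54.53 j7 -0.7
F [-5.14  0.58  2.62] Mz [ 0.044 -0.057 -0.028 -0.082 -0.056] tau7 [ 0.278  0.119 -0.192 -0.064  0.014]
```

```bash
python3 - <<'E'
from h import *
f=r.grab_frame('top');c=r.calibration('top');cv2.imwrite('pics/top2.png',f[:,:,::-1])
for b in blobs(mask(f,(100,120,60),(125,255,255)),60): print('blue',b.mean(0),rect(ray(c,b,.012)))
E
python3 chk.py w10; python3 mom.py
```

```text
blue [627.5        458.57954545] (array([ 0.01721428, -0.79642181]), (106.39492797851562, 14.91040325164795), 15.534536361694336)
blue [490.13461538 333.91666667] (array([ 0.32656592, -0.43217151]), (82.35420989990234, 74.81204986572266), 44.94512176513672)
blue [186.30952381 248.08928571] (array([0.50818365, 0.29050259]), (94.63656616210938, 46.12160110473633), -83.62492179870605)
blue [167.52727273 157.78181818] (array([0.72266113, 0.34681619]), (46.447410583496094, 26.961668014526367), 7.626540660858154)
blue [323.         149.70642202] (array([ 0.76080902, -0.01458868]), (92.2444076538086, 46.62371063232422), -83.55640602111816)
17.4 [ 0.54398182 -0.03688222  0.21212192] 54.5268401669328 [-0.013  0.53  -0.042  2.006  0.037  0.608 -0.7  ] [-5.28579573  0.57490993  3.85005482] [-0.04334094  1.04179387 -0.05688878]
knob [ 0.54384741 -0.03304537  0.02304202] 0.0011926254616190228
knob [ 0.00320094 -0.00212787  0.023042  ] 0.0011926264101227249
pad (array([ 0.56104901, -0.02956097]), (53.495391845703125, 9.187583923339844), -83.87099075317383) tool [[0.01606725 0.00991475 0.20010942]]
17.65 [ 0.544  -0.0369  0.2121] ang 54.53 j7 -0.7
F [-5.57  0.25  3.14] Mz [-0.059 -0.104 -0.026 -0.064 -0.018] tau7 [0.046 0.045 0.045 0.045 0.045]
```

View pics/w10.png

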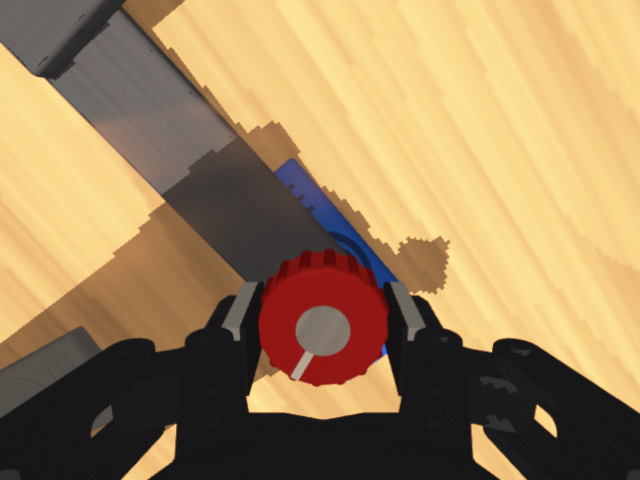

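The winder's other pads sit at identical pixels in the top view, so it has not shifted. In the wrist view the mark at (303,366) still turns with the gripper, and the pad is in place under the knob. I continue in small steps, decelerating at the end of each and watching the joint 7 torque.

{"api": "carry_out", "payload": {
  "moves": [
    [-0.0005,-0.0007,0,0.04,0.03],
    [-0.0005,-0.0007,0,0.08,0.03],
    [-0.0005,-0.0007,0,0.11,0.03],
    [-0.0005,-0.0007,0,0.13,0.03],
    [-0.0005,-0.0007,0,0.14,0.03],
    [-0.0005,-0.0007,0,0.145,0.03],
    [-0.0005,-0.0007,0,0.148,0.03],
    [-0.0005,-0.0007,0,0.15,0.03]
  ]
}}

```text
clock: 18.5
tcp_pos: [0.5437, -0.0369, 0.2122]
orientation: [2.892, 1.226, 0.0]
contact_force: [-1.5, -1.2, -3.8]
grip_width: 0.0433
gripper_force: 21.6
```

```bash
python3 mom.py
```

```text
18.7 [ 0.5437 -0.0369  0.2122] ang 45.94 j7 -0.819
F [-1.02 -1.29 -4.96] Mz [0.021 0.09  0.011 0.045 0.016] tau7 [-0.03  -0.034 -0.041 -0.03  -0.028]
```

{"api": "carry_out", "payload": {
  "moves": [
    [0,0,0.0002,0.03,0.03],
    [0,0,0.0003,0.06,0.03],
    [0,0,0.0003,0.08,0.03],
    [0,0,0.0003,0.09,0.03],
    [0,0,0.0003,0.1,0.03],
    [0,0,0.0003,0.11,0.03],
    [0,0,0.0003,0.12,0.03],
    [0,0,0.0003,0.13,0.03]
  ]
}}

```text
clock: 19.55
tcp_pos: [0.5437, -0.037, 0.2121]
orientation: [2.966, 1.034, 0.0]
contact_force: [-1.0, -3.6, -2.8]
grip_width: 0.0436
gripper_force: 21.5
```

```bash
python3 mom.py
```

```text
19.75 [ 0.5437 -0.037   0.2121] ang 38.47 j7 -0.921
F [-0.26 -3.11 -3.17] Mz [ 0.036  0.005 -0.005 -0.046 -0.083] tau7 [ 0.059  0.011 -0.055  0.007  0.026]
```

{"api": "carry_out", "payload": {
  "moves": [
    [0,0,0.0001,0.015,0.03],
    [0,0,0.0001,0.03,0.03],
    [0,0,0.0001,0.045,0.03],
    [0,0,0.0001,0.06,0.03],
    [0,0,0.0001,0.075,0.03],
    [0,0,0.0001,0.09,0.03],
    [0,0,0.0001,0.105,0.03],
    [0,0,0.0001,0.12,0.03]
  ]
}}

```text
clock: 20.6
tcp_pos: [0.5438, -0.037, 0.212]
orientation: [3.023, 0.853, 0.001]
contact_force: [-0.4, -5.4, -3.2]
grip_width: 0.0428
gripper_force: 21.6
```

```bash
python3 mom.py
```

```text
20.8 [ 0.5437 -0.037   0.212 ] ang 31.55 j7 -1.016
F [-0.16 -5.38 -2.39] Mz [ 0.091 -0.029 -0.031 -0.051 -0.086] tau7 [ 0.109  0.008 -0.064  0.006  0.028]
```

{"api": "carry_out", "payload": {
  "moves": [
    [-0.0004,0.0007,0.0002,0.015,0.03],
    [-0.0004,0.0007,0.0002,0.03,0.03],
    [-0.0004,0.0007,0.0002,0.045,0.03],
    [-0.0004,0.0007,0.0002,0.06,0.03],
    [-0.0004,0.0007,0.0002,0.075,0.03],
    [-0.0004,0.0007,0.0002,0.09,0.03],
    [-0.0004,0.0007,0.0002,0.105,0.03],
    [-0.0004,0.0007,0.0002,0.12,0.03]
  ]
}}

```text
clock: 21.65
tcp_pos: [0.5438, -0.0374, 0.2118]
orientation: [-3.069, -0.671, -0.001]
contact_force: [-0.1, -1.3, 1.9]
grip_width: 0.0434
gripper_force: 21.9
```

```bash
python3 mom.py
```

```text
21.85 [ 0.5438 -0.0374  0.2118] ang 24.74 j7 -1.108
F [-0.24 -1.36  2.26] Mz [ 0.07   0.034 -0.038 -0.079 -0.019] tau7 [ 0.114  0.041 -0.073 -0.007  0.024]
```

{"api": "carry_out", "payload": {
  "moves": [
    [0,0,0.0001,0.015,0.03],
    [0,0,0.0001,0.03,0.03],
    [0,0,0.0001,0.045,0.03],
    [0,0,0.0001,0.06,0.03],
    [0,0,0.0001,0.075,0.03],
    [0,0,0.0001,0.09,0.03],
    [0,0,0.0001,0.105,0.03],
    [0,0,0.0001,0.12,0.03]
  ]
}}

```text
clock: 22.7
tcp_pos: [0.5438, -0.0375, 0.2117]
orientation: [-3.104, -0.486, -0.001]
contact_force: [1.2, 0.2, 4.1]
grip_width: 0.0432
gripper_force: 22.2
```

```bash
python3 mom.py
```

```text
22.9 [ 0.5438 -0.0375  0.2117] ang 17.86 j7 -1.201
F [0.72 0.3  4.12] Mz [ 0.043  0.031 -0.031 -0.078 -0.035] tau7 [ 0.117  0.046 -0.069 -0.004  0.027]
```

{"api": "carry_out", "payload": {
  "moves": [
    [0,0,-0.0001,0.015,0.03],
    [0,0,-0.0001,0.03,0.03],
    [0,0,-0.0001,0.045,0.03],
    [0,0,-0.0001,0.06,0.03],
    [0,0,-0.0001,0.075,0.03],
    [0,0,-0.0001,0.09,0.03],
    [0,0,-0.0001,0.105,0.03],
    [0,0,-0.0001,0.12,0.03]
  ]
}}

```text
clock: 23.75
tcp_pos: [0.5437, -0.0376, 0.2117]
orientation: [3.127, 0.299, 0.0]
contact_force: [3.6, -0.7, 1.0]
grip_width: 0.0429
gripper_force: 22.0
```

```bash
python3 mom.py
```

```text
23.95 [ 0.5437 -0.0376  0.2117] ang 10.98 j7 -1.295
F [ 3.45 -0.25  0.25] Mz [ 0.011 -0.042 -0.025 -0.064 -0.051] tau7 [ 0.114  0.044 -0.072 -0.007  0.024]
```

{"api": "carry_out", "payload": {
  "moves": [
    [0,0,0,0.015,0.03],
    [0,0,0,0.03,0.03],
    [0,0,0,0.045,0.03],
    [0,0,0,0.06,0.03],
    [0,0,0,0.075,0.03],
    [0,0,0,0.09,0.03],
    [0,0,0,0.105,0.03],
    [0,0,0,0.12,0.03]
  ]
}}

```text
clock: 24.8
tcp_pos: [0.5437, -0.0377, 0.2116]
orientation: [3.139, 0.111, 0.0]
contact_force: [5.2, -0.2, -2.5]
grip_width: 0.0431
gripper_force: 21.7
```

```bash
python3 mom.py
```

```text
25.0 [ 0.5437 -0.0377  0.2116] ang 4.06 j7 -1.388
F [ 5.09 -0.49 -2.5 ] Mz [ 0.041 -0.011 -0.066 -0.029 -0.012] tau7 [ 0.111  0.011 -0.059  0.011  0.032]
```

{"api": "carry_out", "payload": {
  "moves": [
    [0.0008,0,0.0002,0.015,0.03],
    [0.0008,0,0.0002,0.03,0.03],
    [0.0008,0,0.0002,0.045,0.03],
    [0.0008,0,0.0002,0.06,0.03],
    [0.0008,0,0.0002,0.075,0.03],
    [0.0008,0,0.0002,0.09,0.03],
    [0.0008,0,0.0002,0.105,0.03],
    [0.0008,0,0.0002,0.12,0.03]
  ]
}}

```text
clock: 25.85
tcp_pos: [0.5441, -0.0377, 0.2115]
orientation: [3.14, -0.078, -0.001]
contact_force: [-1.2, -1.3, 5.6]
grip_width: 0.0433
gripper_force: 22.2
```

```bash
python3 mom.py
```

```text
26.05 [ 0.5441 -0.0377  0.2114] ang -2.82 j7 -1.481
F [-1.01 -1.83  5.32] Mz [ 0.053 -0.014 -0.046 -0.047 -0.072] tau7 [ 0.11   0.008 -0.059  0.017  0.039]
```

{"api": "carry_out", "payload": {
  "moves": [
    [0,0,0,0.015,0.03],
    [0,0,0,0.03,0.03],
    [0,0,0,0.045,0.03],
    [0,0,0,0.06,0.03],
    [0,0,0,0.075,0.03],
    [0,0,0,0.09,0.03],
    [0,0,0,0.105,0.03],
    [0,0,0,0.12,0.03]
  ]
}}

```text
clock: 26.9
tcp_pos: [0.5441, -0.0378, 0.2114]
orientation: [3.13, -0.266, -0.001]
contact_force: [-1.2, -3.1, 5.2]
grip_width: 0.043
gripper_force: 22.3
```

```bash
python3 mom.py
```

```text
27.1 [ 0.5441 -0.0378  0.2114] ang -9.7 j7 -1.574
F [-1.48 -2.55  5.29] Mz [ 0.133  0.081 -0.034 -0.007  0.001] tau7 [ 0.062 -0.033 -0.092 -0.007  0.015]
```

{"api": "carry_out", "payload": {
  "moves": [
    [0,0,-0.0001,0,0.03],
    [0,0,-0.0002,0,0.03],
    [0,0,-0.0003,0,0.03],
    [0,0,-0.0003,0,0.03],
    [0,0,-0.0003,0.015,0.03],
    [0,0,-0.0003,0.03,0.03],
    [0,0,-0.0003,0.045,0.03],
    [0,0,-0.0003,0.06,0.03]
  ]
}}

```text
clock: 27.95
tcp_pos: [0.5441, -0.0378, 0.2115]
orientation: [3.12, -0.36, -0.001]
contact_force: [-1.6, -5.9, -2.2]
grip_width: 0.0431
gripper_force: 21.8
```

```bash
python3 mom.py
```

```text
28.15 [ 0.5441 -0.0378  0.2115] ang -13.15 j7 -1.62
F [-1.21 -4.84 -2.14] Mz [ 0.091 -0.024 -0.031 -0.017 -0.04 ] tau7 [ 0.087 -0.01  -0.068  0.016  0.038]
```

{"api": "carry_out", "payload": {
  "moves": [
    [0,0,0.0001,0,0.03],
    [0,0,0.0001,0,0.03],
    [0,0,0.0001,0,0.03],
    [0,0,0.0001,0,0.03],
    [0,0,0.0001,0,0.03],
    [0,0,0.0001,0,0.03],
    [0,0,0.0001,0.015,0.03],
    [0,0,0.0001,0.03,0.03]
  ]
}}

```text
clock: 29.0
tcp_pos: [0.5441, -0.0378, 0.2115]
orientation: [3.115, -0.407, -0.001]
contact_force: [-1.4, -4.9, -0.9]
grip_width: 0.043
gripper_force: 21.8
```

```bash
python3 mom.py
```

```text
29.2 [ 0.5441 -0.0378  0.2115] ang -14.87 j7 -1.643
F [-1.14 -4.79 -0.85] Mz [ 0.053  0.024 -0.001 -0.037 -0.041] tau7 [ 0.067 -0.035 -0.092 -0.007  0.016]
```

Since the last few steps the drag has risen by about 0.045 N m over the free-turning baseline. That matches about 3–4 N on the pad, so I release and retreat upward.

{"api": "carry_out", "payload": {
  "moves": [
    [0,0,0,0,0.05],
    [0,0,0,0,0.07],
    [0,0,0,0,0.075],
    [0,0,0,0,0.075],
    [0,0,-0.02,0,0.075],
    [0,0,-0.05,0,0.075],
    [0,0,-0.09,0,0.075],
    [0,0,-0.13,0,0.075]
  ]
}}

```text
clock: 30.05
tcp_pos: [0.5442, -0.0373, 0.3429]
orientation: [3.115, -0.404, -0.001]
contact_force: [1.2, 1.0, -0.1]
grip_width: 0.075
gripper_force: 0.0
```

```bash
python3 chk.py w11
python3 - <<'E'
from h import *
f=r.grab_frame('top');c=r.calibration('top')
for b in blobs(mask(f,(100,120,60),(125,255,255)),60): print('blue',b.mean(0),rect(ray(c,b,.012)))
E
```

```text
30.05 [ 0.5441963  -0.03725787  0.34287101] -14.788038925876757 [-0.337  0.348  0.361  1.948 -0.158  0.874 -1.723] [ 1.16623007  0.98596186 -0.0745089 ] [ 0.05237134 -0.06142678  0.00876603]
knob [ 0.54257938 -0.03695959  0.02298528] 0.0005139823194229635
knob [-0.0064694   0.00106251  0.02298479] 0.0005137192022782374
pad (array([ 0.54268475, -0.05796287]), (51.27189636230469, 47.41543960571289), -84.56297397613525) tool [[-0.00139694  0.02150386  0.33735808]]
blue [627.5        458.57954545] (array([ 0.01721428, -0.79642181]), (106.39492797851562, 14.91040325164795), 15.534536361694336)
blue [485.83050847 334.74576271] (array([ 0.32405609, -0.42343835]), (82.78291320800781, 60.37758255004883), 23.919618606567383)
blue [186.30952381 248.08928571] (array([0.50818365, 0.29050259]), (94.63656616210938, 46.12160110473633), -83.62492179870605)
blue [167.54545455 157.78181818] (array([0.72266113, 0.34681619]), (46.447410583496094, 26.961668014526367), 7.626540660858154)
blue [322.99082569 149.71559633] (array([ 0.76068689, -0.0135075 ]), (94.4205093383789, 46.62371063232422), -83.55640602111816)
```

View pics/w11.png

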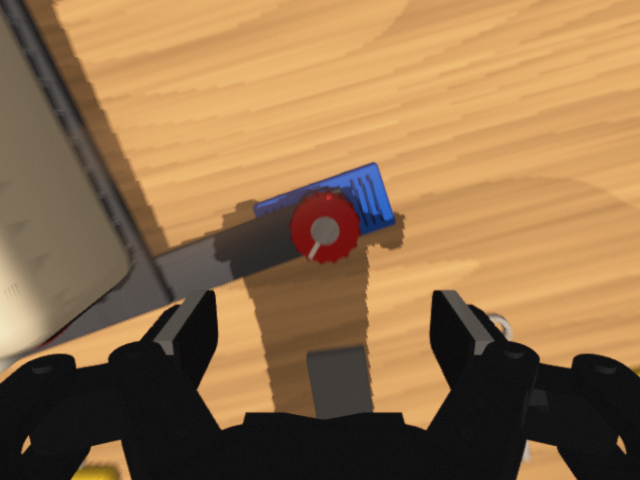

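The final wrist view shows the knob at (325,227) over the pad, with the pad's outer end at about (377,165) to (393,222). The winder is unmoved in the top view, and the gripper is clear. Handing in.

```bash
python3 -c "
from bench import r
print(r.hand_in())"
```

```text
the job is handed in; nothing more can be done
None
```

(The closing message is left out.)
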